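Dispense one eraser and nudge it onto the kit card

ROBOT

A 6-joint arm with a two-finger parallel gripper is mounted at the origin on the work surface. World frame = base frame: x ahead of the robot, y to its left, z up, the work surface at z = 0. Lengths are in mm, angles in rad, forces in N, time in s.
With the tool pointing down it reaches from about 275 to 750 mm from the base axis. Payload 10.2 kg.
Tool frame: the origin (TCP) lies at the very end of the fingers, on their centre line; the grasp point (between the pads) lies 19 mm behind it (ctrl.tcp_to_grasp is the distance from the TCP to the grasp point, in mm); z points along the fingers, x is the direction in which the jaws open and shut, and the axes are right-handed (so a half turn about z gives the same grasp; the last joint's range is limited). The gripper opens to 85 mm and grips with 20 to 120 N. Pads are 22 mm wide; open, the fingers measure 114 mm over their backs; the gripper's body (76 mm by 85 mm) begins 54 mm behind the grasp point. The pads swing forward as they close: fully open they stand 13 mm farther back than shut.
Start: joints at [1.025, 0.313, 1.498, -0, 1.331, -0.223], TCP at [166.555, 497.886, 231.294] pointing down, gripper open.
Joint ranges: [-2.94, 2.94], [-0.97, 2.17], [0.19, 2.56], [-1.23, 4.37], [0.02, 3.11], [-2.88, 2.88]. Speed limits (rad/s): [2.39, 2.39, 3.01, 3.14, 3.14, 3.14].

INTERFACE

Orientations are given as a unit quaternion [w, x, y, z].
In Python, from rig import monitor, vision, order, ctrl gives the robot as it stands. The module is installed in compiled form; this text tells all that it offers.
- The arm moves only by the shell command python3 -m pendant 'ROWS' [FORCE]. ROWS is JSON, a list that holds one entry, the list of rows, each a list of 5 numbers: the closure, from -1 (fully open) to 1 (shut), then the shift along the world's x, y, z in m, then the turn about the world's z in degrees. In form: [[[fingers, dx, dy, dz, spin], ...]]. A call has 1 to 20 rows; each row is the pose to reach, as a shift and turn from the pose commanded when the call began; what a row does not reach only later rows make up. A row lasts 1/10 s, in which the tool goes at most 50 mm and 8.59 degrees, less where a joint would pass 70% of its speed; a pose out of reach is approached as far as the arm can. A call with a gripper value outside its range is refused whole. The fingers move at their own pace and stop on an object; FORCE is the grip in N (left out, the last holds). Time passes only in rows, so rows that repeat a pose let the fingers close. It gives the time, the measured TCP pose, the force and the opening at its end, in the units of the state.
- monitor.sense(): the state, without advancing time (a new reading comes with each control period).
- vision.capture(name): name is "scene" or "top"; returns (picture, depth): 420x560x3 uint8, red, green, blue; 420x560 float32, mm along the optical axis (not along the pixel's ray), 0 where there is no reading.
- vision.camera_info(name): a dict with "fov_y" (degrees; the focal length in pixels is half the picture's height over the tangent of half this angle, whatever the lens; pixels are square), "cx", "cy" (the principal point, pixels), "distortion" ([k1, k2, p1, p2, k3] as OpenCV has them; the pictures are not rectified), "R" (3x3) and "t" (3): a world point X has camera coordinates R X + t. Camera axes: x right, y down, z forward; pixel columns grow to the right and rows downward; lengths in mm; the calibration is good to about 2 mm. A picture is of the moment at which its call begins. camera_info takes no time and is no camera call.
- order.finish_job(): hands the job in, once; it reports no verdict.
The state is a dict: "time_s": time; "joints": joint angles; "dq": joint speeds; "tau": joint torques, N m; "eef_pos": TCP position; "ee_rot": TCP orientation; "force": force on the tool from outside, world axes, zero at the start; "wrist_torque": the same for the moment, N m; "grip_width": opening from 0.0 (shut) to 1.0 (fully open).
Only numpy, scipy, OpenCV 4.12 (cv2) and the standard library are available. Lean on these libraries where they do the work, as an engineer would, in place of code of your own. Each camera call takes 0.05 s, during which the arm holds its last target.

TASK

Press the red plunger of the eraser dispenser all the way down once and let it spring back up, so that a single eraser comes out of the slot. Then push that eraser across the table top, without lifting it, until it lies flat and wholly on the green card. The other erasers stay in the dispenser and everything else stays where it is.

Things in the scene. Friction and masses are not known exactly. Their poses are not given: they have to be found in the camera images.
- dispenser: Blue eraser dispenser fixed to the table, 60 mm wide (y). Origin: on the table under the centre of its magazine (clear side walls, open top, x from -23 to 23 mm, holding 4 erasers, 56 mm high); its own -x points out of the outlet, roughly towards the robot. Behind it a 65 mm high housing runs to x = 111 mm; the plunger stands on it at x = 60 mm, y = 0.
- outlet (a point): Middle of the outlet slot's foot, at table level, in the dispenser's front face; the slot is 18 mm high. A full press slides the lowest eraser straight out onto the table: it ends with its centre 40 to 50 mm in front of this point. When the plunger rises the stack drops by one, and each further press would push out another.
- plunger (a joint): Travel of the plunger in m: 0 up, 0.030 fully down. A spring returns it; it takes about 7 N to start it and 13 N to hold it fully down (a little more when pushed fast), and it then meets a hard stop.
- plunger_top (a point): Centre of the top face of the plunger's round red cap, 44 mm in diameter and 10 mm thick; 113 mm above the table when up, 83 mm when fully down. It is pressed straight down.
- eraser0: The lowest eraser of the stack, the one that comes out: a pink block with a white paper sleeve, 32 mm (its x) by 38 mm (its y) by 14 mm high, about 20 to 28 g. Origin: centre of its underside. In the dispenser its axes are those of the dispenser. It slides on the table.
- eraser_center (a point): Centre of that same eraser, 7 mm above its underside.
- eraser_corner0 (a point): a corner of that eraser's underside, at (-16, -19) mm from the middle of the underside along the eraser's own x and y (x is its 32 mm side, y its 38 mm side)
- eraser_corner1 (a point): a corner of that eraser's underside, at (+16, -19) mm from the middle of the underside along the eraser's own x and y (x is its 32 mm side, y its 38 mm side)
- eraser_corner2 (a point): a corner of that eraser's underside, at (+16, +19) mm from the middle of the underside along the eraser's own x and y (x is its 32 mm side, y its 38 mm side)
- eraser_corner3 (a point): a corner of that eraser's underside, at (-16, +19) mm from the middle of the underside along the eraser's own x and y (x is its 32 mm side, y its 38 mm side)
- eraser1: Eraser number 2 of the stack from below, the same in size and look; it must stay in the dispenser. Origin: centre of its underside.
- eraser2: Eraser number 3 of the stack from below, the same in size and look; it must stay in the dispenser. Origin: centre of its underside.
- eraser3: Eraser number 4 of the stack from below, the same in size and look; it must stay in the dispenser. Origin: centre of its underside.
- green_card: Flat green card stuck to the table, 100 mm (its x) by 90 mm (its y), under 1 mm thick: no obstacle, things slide over it freely. Origin: its centre, on the table. It lies to the left or right of where the eraser comes out, its centre 120 to 160 mm sideways from the dispenser's centre line.
- yellow_card: Flat yellow card of the same size on the other side; not used. Things slide over it freely.
- tape_roll: Roll of packing tape lying flat, 92 mm in diameter, 48 mm high; bystander beside the dispenser. Origin: centre of its underside.
- glue_stick: Standing white glue stick with an orange cap, 28 mm in diameter, 88 mm high; bystander on the dispenser's other side, easily tipped. Origin: centre of its underside.
- sharpener: Blue pencil sharpener, 26 by 40 by 18 mm; bystander. Origin: centre of its underside.
- crayon_box: Yellow and green crayon box lying flat, 72 by 118 by 24 mm, on the left; bystander. Origin: centre of its underside.
- pencil_cup: Dark cup of pencils, 76 mm in diameter, 185 mm high with the pencils; bystander on the right. Origin: centre of its underside.
- calculator: Black desk calculator lying flat, 145 by 78 by 16 mm; bystander on the left. Origin: centre of its underside.
There are look-alikes about, which are no part of the job. What is shaped like the dispenser but pink is not meant.

How it is judged:
By the outcome, as a careful person would: the job done as asked, in the order asked, and still so for the second after the job is handed in, with the robot touching nothing.
It also fails if it takes over 42 s, if anything falls off the work surface, if the arm or the gripper's body presses on something with over 40 N, if the wrist force passes 120 N, or if a joint passes its speed limit or range.

## Working session

There is one attempt and no reset: what is moved stays moved. The work goes in short steps, Python scripts to look and compute and a shell command to move; the robot and the scene stay as the last step left them, time stands still between calls to the robot, and variables do not carry over. Pictures are saved under pics/ and viewed, and the job is handed in when it is done.

```bash
mkdir -p pics; cat > h.py <<'E'
import numpy as np, cv2
from rig import monitor, vision
def cam(n):
    c=vision.camera_info(n); f=210/np.tan(np.radians(c["fov_y"])/2)
    K=np.array([[f,0,c["cx"]],[0,f,c["cy"]],[0,0,1]]); return K,np.array(c["distortion"],float),np.array(c["R"]),np.array(c["t"],float)
def onplane(n,pts,z):
    K,D,R,t=cam(n); p=cv2.undistortPoints(np.array(pts,float).reshape(-1,1,2),K,D).reshape(-1,2)
    d=np.c_[p,np.ones(len(p))]@R; o=-R.T@t; return o+d*((z-o[2])/d[:,2])[:,None]
def proj(n,X):
    K,D,R,t=cam(n); return cv2.projectPoints(np.array(X,float).reshape(-1,1,3),cv2.Rodrigues(R)[0],t,K,D)[0].reshape(-1,2)
def cloud(n,dep):
    K,D,R,t=cam(n); v,u=np.mgrid[0:420,0:560]; p=cv2.undistortPoints(np.stack([u,v],-1).reshape(-1,1,2).astype(float),K,D).reshape(-1,2)
    P=np.c_[p,np.ones(len(p))]*dep.reshape(-1,1); return ((P-t)@R).reshape(420,560,3)
def save(n,im,s=1.4): cv2.imwrite("pics/"+n,cv2.resize(im[:,:,::-1],None,fx=s,fy=s,interpolation=cv2.INTER_CUBIC))
E
python3 - <<'E'
from h import *
for n in("scene","top"):
    im,d=vision.capture(n); np.savez("pics/%s0.npz"%n,im=im,d=d); save(n+"0.png",im)
    K,D,R,t=cam(n); print(n,K[0,0],D,-R.T@t)
print(monitor.sense())
E
```

```text
scene 435.66203358739466 [-0.06633032  0.          0.          0.          0.        ] [1390.75340312   14.13940674  915.64758105]
top 501.2537353963822 [-0.1209029  0.         0.         0.         0.       ] [ 467.81817713    6.93479144 1423.87440002]
{'time_s': 0.1, 'joints': array([ 1.02462724e+00,  3.13384239e-01,  1.49837429e+00, -6.62840269e-06,
        1.33102571e+00, -2.23380537e-01]), 'dq': array([-2.74069072e-03, -1.28340969e-03, -1.35759617e-03,  4.28721138e-04,
       -1.65797834e-06,  5.65372939e-04]), 'tau': array([ 3.75075499e-03, -4.12899184e+01, -2.60142088e+01, -1.56933647e-04,
        2.95450518e-03,  2.29923174e-06]), 'eef_pos': array([166.41108227, 497.67303585, 230.79236906]), 'ee_rot': array([ 2.35319184e-04,  8.11544933e-01,  5.84289711e-01, -5.47362534e-04]), 'force': array([-0.05474614,  0.5132412 ,  0.6264253 ]), 'wrist_torque': array([-0.04640369, -0.03569712,  0.03087319]), 'grip_width': 1.001146051292952}
```

View pics/top0.png

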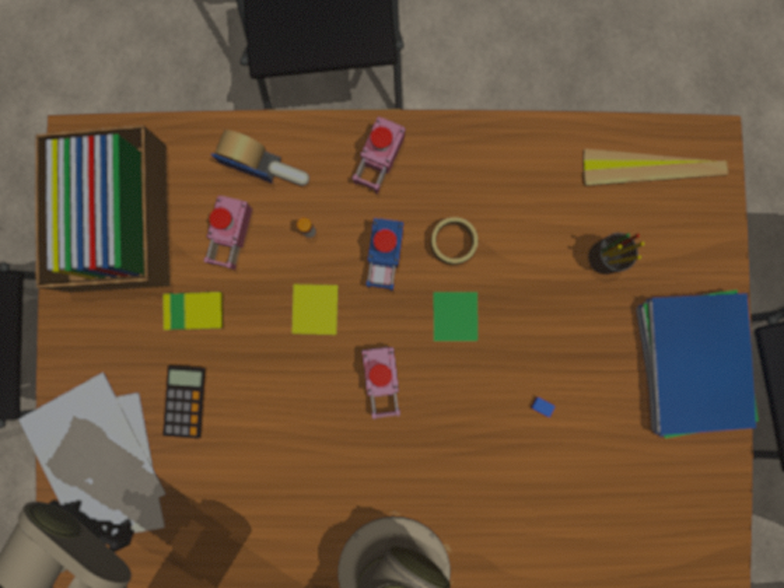

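View pics/scene0.png

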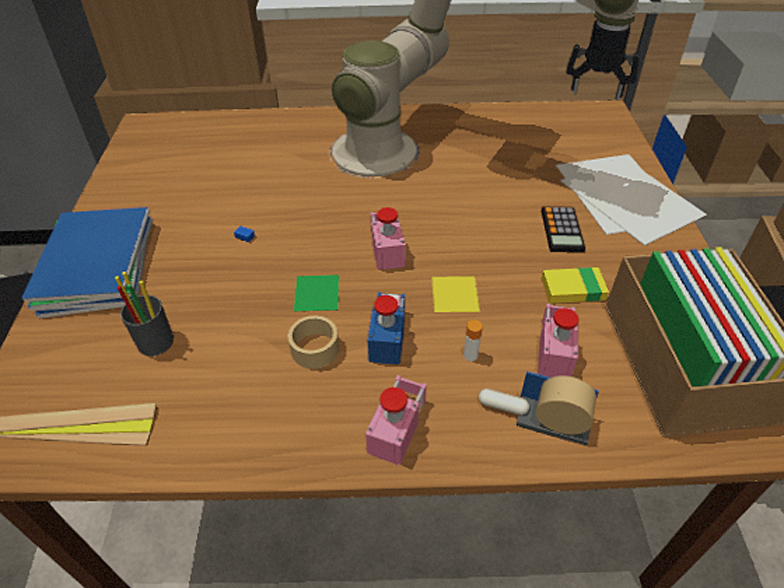

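The top picture (×1.4) shows four dispensers. The blue one is at about (385,255), and three pink look-alikes are at (380,380), (380,155) and (226,230). The blue one is meant: it's the only blue one, and it holds erasers. The green card is at (456,316), the tape roll at (454,240) and the glue stick at (304,226). I'll confirm with a crop.

```bash
python3 - <<'E'
from h import *
z=np.load("pics/top0.npz"); im,d=z['im'],z['d']
c=im[145:305,195:355]; save("crop0.png",c,4.5)
P=cloud("top",d)
hsv=cv2.cvtColor(im,cv2.COLOR_RGB2HSV)
def comp(m,name,box):
    mm=np.zeros_like(m); x0,y0,x1,y1=box; mm[y0:y1,x0:x1]=m[y0:y1,x0:x1]
    q=P[mm]; print(name,mm.sum(),np.median(q,0).round(1),q.min(0).round(),q.max(0).round())
    v,u=np.nonzero(mm); print('  pix',u.mean(),v.mean()); return u,v
H,S,V=hsv[...,0],hsv[...,1],hsv[...,2]
u,v=comp(((H<8)|(H>172))&(S>180)&(V>100),"cap",(255,155,300,190)); print(onplane("top",[[u.mean(),v.mean()]],113))
u,v=comp((H>50)&(H<80)&(S>120),"green",(300,200,350,250)); print(onplane("top",[[u.mean(),v.mean()]],0))
r=cv2.minAreaRect(np.c_[u,v].astype(np.float32)); print(onplane("top",cv2.boxPoints(r),0).round(1))
u,v=comp((H>100)&(H<130)&(S>120),"blue",(255,150,295,210))
r=cv2.minAreaRect(np.c_[u,v].astype(np.float32)); print(r)
E
```

```text
cap 171 [655.8  19.4 113. ] [639.   1. 106.] [675.  40. 120.]
  pix 274.5204678362573 171.53801169590642
[[656.48693818  20.59333806 113.        ]]
green 1051 [ 517.1 -122.     0.9] [ 468. -165.   -9.] [ 566.    7. 1424.]
  pix 324.9571836346337 225.5023786869648
[[ 518.4118976  -122.00969284    0.        ]]
[[ 565.4  -79.5    0. ]
 [ 565.5 -165.2    0. ]
 [ 471.6 -164.7    0. ]
 [ 471.5  -79.4    0. ]]
blue 308 [639.7  17.   64.8] [468. -10.  49.] [ 704.   53. 1424.]
  pix 275.57142857142856 175.1396103896104
((273.8699951171875, 180.9099884033203), (20.081832885742188, 46.81047439575195), 8.130102157592773)
```

View pics/crop0.png

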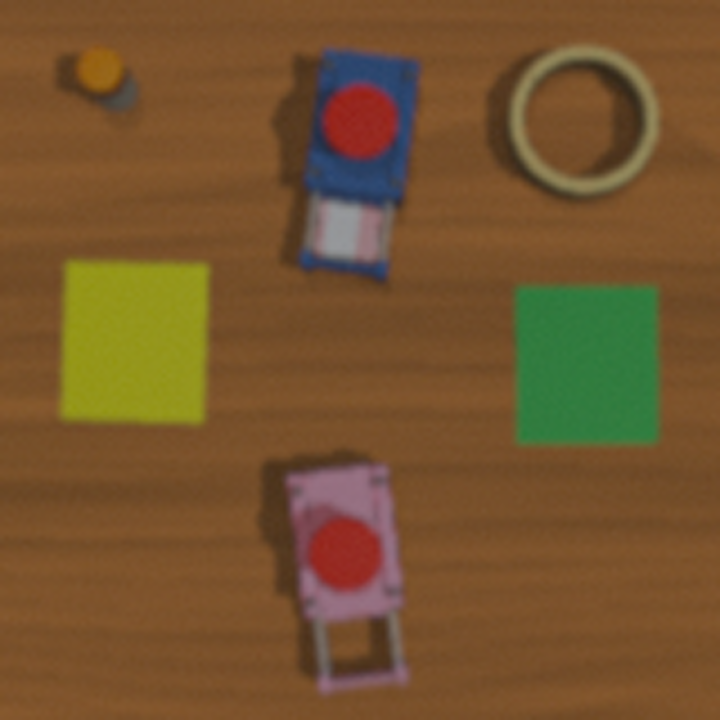

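```bash
python3 - <<'E'
from h import *
f=lambda p,z:onplane("top",[[195+a/4.5-.4,145+b/4.5-.4] for a,b in p],z).round(1)
c=f([(322,50),(420,62),(403,200),(305,190)],65);print(c)
for a,b in((2,1),(3,0)): dd=c[b]-c[a];print(np.degrees(np.arctan2(dd[1],dd[0])),np.hypot(*dd[:2]))
for a,b in((1,0),(2,3)): dd=c[b]-c[a];print(np.degrees(np.arctan2(dd[1],dd[0]))-90,np.hypot(*dd[:2]))
print(f([(360,121)],113), f([(300,268),(386,279)],56),f([(343,230)],56))
print("pink",f([(345,555)],113),"glue",f([(100,70)],88),"tape",f([(583,120)],48))
E
```

```text
[[707.1  44.1  65. ]
 [699.8 -15.6  65. ]
 [615.3  -5.3  65. ]
 [621.3  54.1  65. ]]
-6.949698322585107 85.12543685644145
-6.647836800020324 86.38078490034697
-6.971408728952483 60.14465894823913
-5.767888897914133 59.70226126370759
[[656.6  20.4 113. ]] [[574.6  57.3  56. ]
 [568.    4.9  56. ]] [[597.9  31.2  56. ]]
pink [[403.6  28.5 113. ]] glue [[691.  176.6  88. ]] tape [[ 666.9 -116.2   48. ]]
```

```bash
python3 -m pendant '[[[1,0.06,-0.06,0,-8],[1,0.12,-0.12,0,-16],[1,0.17,-0.17,0,-24],[1,0.22,-0.215,0,-32],[1,0.27,-0.265,0,-40],[1,0.32,-0.31,0,-48],[1,0.37,-0.36,0,-56],[1,0.42,-0.41,-0.02,-64],[1,0.46,-0.45,-0.05,-72],[1,0.49,-0.4775,-0.08,-78],[1,0.49,-0.4775,-0.08,-78],[1,0.49,-0.4775,-0.08,-78],[1,0.49,-0.4775,-0.08,-78],[1,0.49,-0.4775,-0.08,-78],[1,0.49,-0.4775,-0.08,-78],[1,0.49,-0.4775,-0.08,-78],[1,0.49,-0.4775,-0.08,-78]]]' 40
python3 - <<'E'
from h import *
im,d=vision.capture("scene"); save("s1.png",im[150:300,180:380],4)
E
```

```text
time_s: 1.8
eef_pos: [656.2, 21.3, 151.7]
ee_rot: [-0.0, 0.998, -0.056, 0.0]
force: [0.7, 0.5, -0.6]
grip_width: 0.001
```

View pics/s1.png

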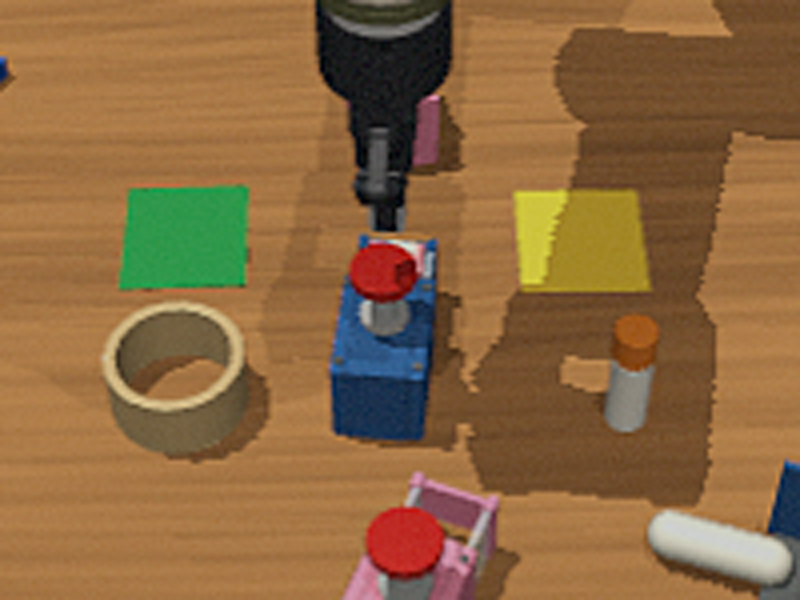

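The crop shows the closed fingertips at (387,228), just above the red cap at (384,270) and in line with it. I'll press now.

```bash
python3 -m pendant '[[[1,0,0,-0.015,0],[1,0,0,-0.03,0],[1,0,0,-0.036,0],[1,0,0,-0.042,0],[1,0,0,-0.048,0],[1,0,0,-0.054,0],[1,0,0,-0.06,0],[1,0,0,-0.064,0],[1,0,0,-0.066,0],[1,0,0,-0.066,0]]]'
```

```text
time_s: 2.85
eef_pos: [656.4, 21.2, 87.5]
ee_rot: [-0.0, 0.998, -0.056, 0.0]
force: [-7.4, 2.0, 11.7]
grip_width: -0.003
```

```bash
python3 -m pendant '[[[1,0,0,-0.002,0],[1,0,0,-0.004,0],[1,0,0,-0.005,0],[1,0,0,-0.005,0],[1,0,0,-0.005,0]]]'
```

```text
time_s: 3.35
eef_pos: [656.5, 21.2, 83.1]
ee_rot: [-0.0, 0.998, -0.056, 0.001]
force: [-8.0, 1.9, 13.3]
grip_width: 0.001
```

```bash
python3 -m pendant '[[[1,0,0,-0.001,0],[1,0,0,-0.002,0],[1,0,0,-0.002,0],[1,0,0,-0.002,0]]]'
```

```text
time_s: 3.75
eef_pos: [656.7, 21.2, 82.9]
ee_rot: [0.0, 0.998, -0.056, 0.001]
force: [-13.4, 2.3, 24.5]
grip_width: 0.001
```

The force jumped to 24 N at z = 82.9, so that's the hard stop. Now I'll release.

```bash
python3 -m pendant '[[[1,0,0,0.006,0],[1,0,0,0.014,0],[1,0,0,0.022,0],[1,0,0,0.03,0],[1,0,0,0.04,0],[1,0,0,0.06,0],[1,-0.03,0.01,0.1,0],[1,-0.07,0.03,0.13,0],[1,-0.11,0.06,0.13,0],[1,-0.13,0.1,0.13,0],[1,-0.13,0.1,0.13,0],[1,-0.13,0.1,0.13,0]]]'
python3 - <<'E'
from h import *
im,d=vision.capture("scene"); save("s2.png",im[150:300,180:380],4)
im,d=vision.capture("top"); np.savez("pics/top2.npz",im=im,d=d); save("t2.png",im[145:305,195:355],4.5)
E
```

```text
time_s: 4.95
eef_pos: [526.5, 121.0, 209.2]
ee_rot: [0.0, 0.998, -0.056, 0.001]
force: [0.6, -0.7, 0.1]
grip_width: -0.002
```

View pics/s2.png

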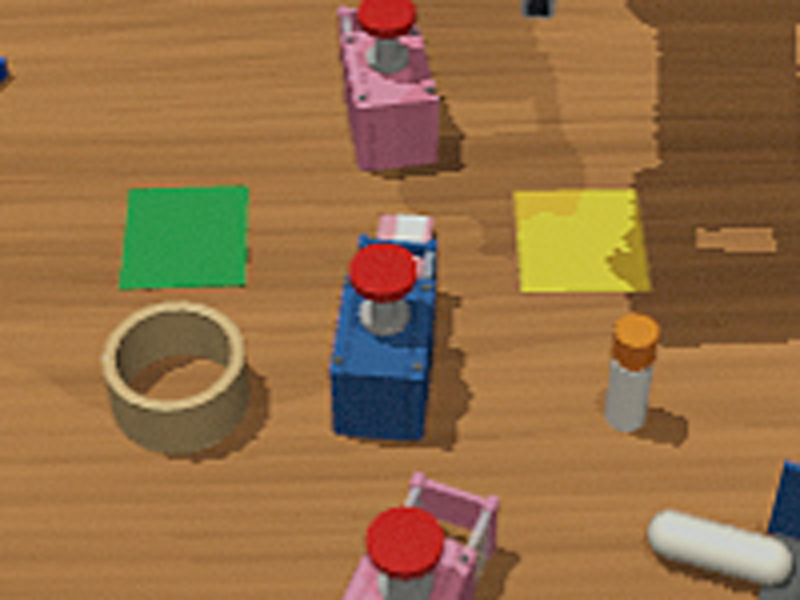

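View pics/t2.png

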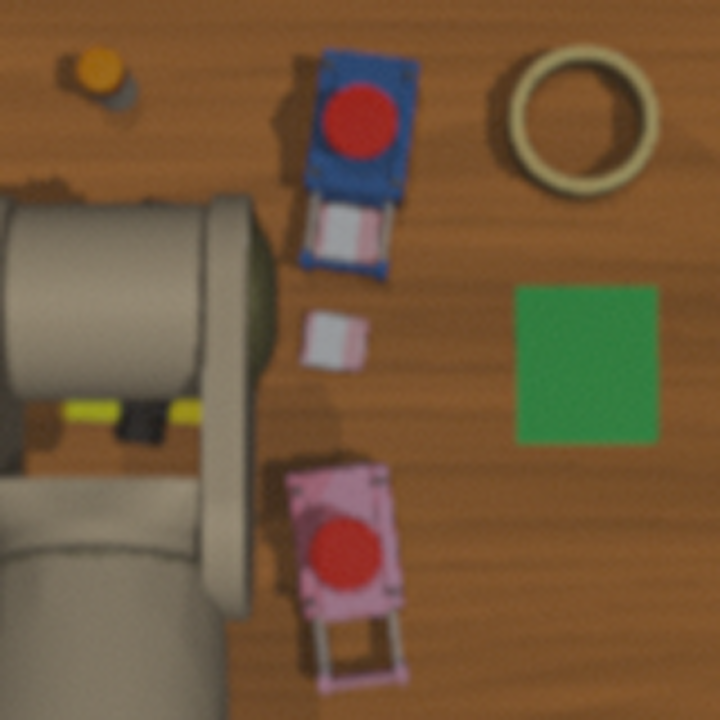

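One eraser is out, in t2 at about (335,341) with corners (308,310), (370,318), (362,372) and (300,364). The plunger is back up and the stack has dropped by one.

```bash
python3 - <<'E'
from h import *
c=onplane("top",[[195+a/4.5-.4,145+b/4.5-.4] for a,b in [(308,310),(370,318),(362,372),(300,364),(335,341)]],14).round(1);print(c)
for a,b in((1,0),(2,3)): dd=c[b]-c[a];print(np.degrees(np.arctan2(dd[1],dd[0]))-90,np.hypot(*dd[:2]))
E
```

```text
[[551.5  53.7  14. ]
 [546.6  14.8  14. ]
 [512.8  19.8  14. ]
 [517.7  58.6  14. ]
 [532.1  36.7  14. ]]
-7.179393851885436 39.20739726123121
-7.197703629301884 39.10818328687745
```

```bash
python3 -m pendant '[[[1,0.0115,-0.015,-0.04,0],[1,0.0115,-0.03,-0.08,0],[1,0.0115,-0.036,-0.12,0],[1,0.0115,-0.036,-0.16,0],[1,0.0115,-0.036,-0.185,0],[1,0.0115,-0.036,-0.197,0],[1,0.0115,-0.036,-0.203,0],[1,0.0115,-0.036,-0.203,0],[1,0.0115,-0.036,-0.203,0]]]'
python3 - <<'E'
from h import *
im,d=vision.capture("scene"); save("s3.png",im[150:300,180:380],4)
E
```

```text
time_s: 5.95
eef_pos: [538.9, 84.2, 6.5]
ee_rot: [0.0, 0.998, -0.057, 0.001]
force: [0.1, 0.0, -0.2]
grip_width: 0.0
```

View pics/s3.png

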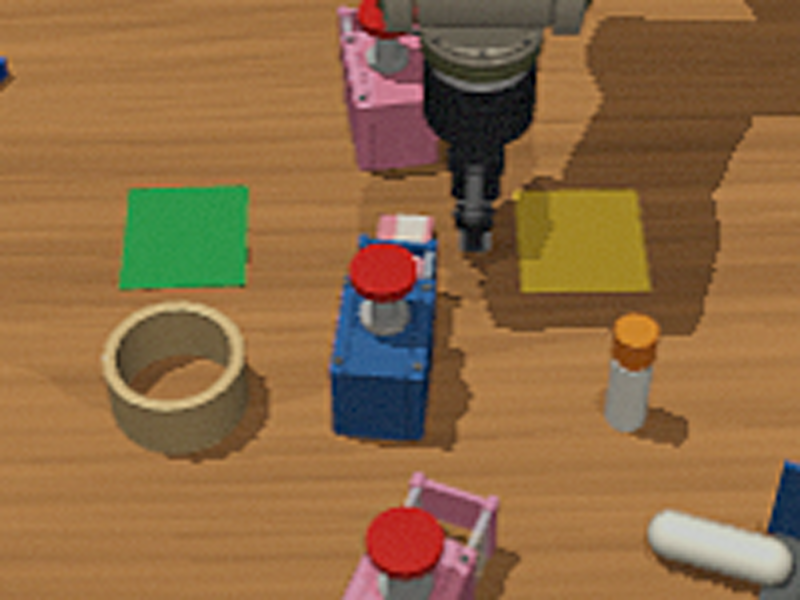

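The fingers stand clear at (476,240), beside the eraser at (405,228). I'll push partway, then check.

```bash
python3 -m pendant '[[[1,-0.0008,-0.006,-0.001,0],[1,-0.0015,-0.012,-0.001,0],[1,-0.002,-0.017,-0.001,0],[1,-0.003,-0.022,-0.001,0],[1,-0.0035,-0.028,-0.001,0],[1,-0.0045,-0.036,-0.001,0],[1,-0.0055,-0.044,-0.001,0],[1,-0.0065,-0.052,-0.001,0],[1,-0.0075,-0.06,-0.001,0],[1,-0.0085,-0.068,-0.001,0],[1,-0.0095,-0.076,-0.001,0],[1,-0.0105,-0.084,-0.001,0],[1,-0.0105,-0.085,-0.001,0],[1,-0.0105,-0.085,-0.001,0]]]'
python3 - <<'E'
from h import *
im,d=vision.capture("scene"); save("s4.png",im[150:300,180:380],4)
im,d=vision.capture("top"); save("t4.png",im[145:305,195:355],4.5)
E
```

```text
time_s: 7.4
eef_pos: [527.6, -0.8, 4.3]
ee_rot: [-0.0, 0.998, -0.057, 0.0]
force: [-0.2, -1.0, -0.5]
grip_width: -0.004
```

View pics/s4.png

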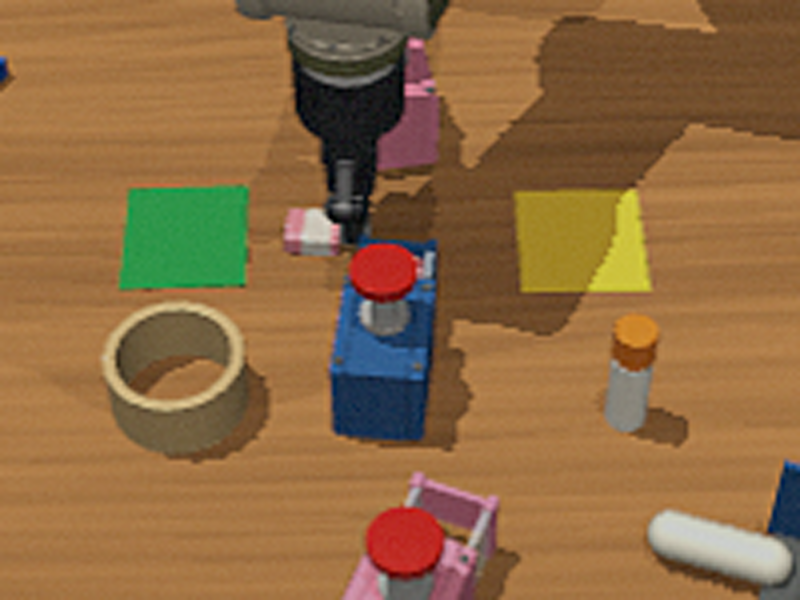

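View pics/t4.png

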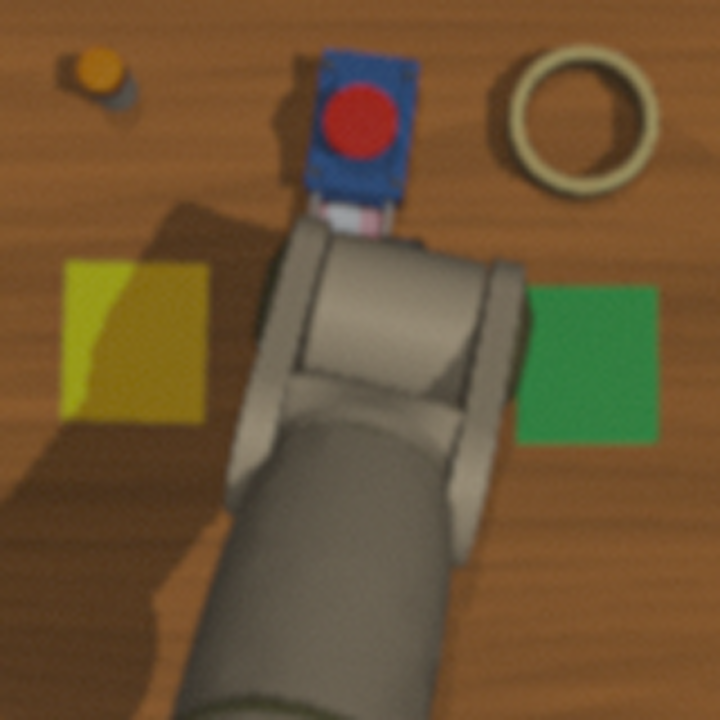

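The eraser is moving squarely ahead of the fingers, in s4 at (313,232). I'll push the rest: pusher y from -0.8 to -91.

```bash
python3 -m pendant '[[[1,-0.0005,-0.006,0,0],[1,-0.0015,-0.014,0,0],[1,-0.0025,-0.022,0,0],[1,-0.0035,-0.03,0,0],[1,-0.0045,-0.038,0,0],[1,-0.0055,-0.046,0,0],[1,-0.0065,-0.054,0,0],[1,-0.0075,-0.062,0,0],[1,-0.0085,-0.07,0,0],[1,-0.0095,-0.077,0,0],[1,-0.0105,-0.084,0,0],[1,-0.011,-0.088,0,0],[1,-0.011,-0.09,0,0],[1,-0.011,-0.091,0,0],[1,-0.011,-0.091,0,0]]]'
python3 - <<'E'
from h import *
im,d=vision.capture("scene"); save("s5.png",im[150:300,180:380],4)
E
```

```text
time_s: 9.0
eef_pos: [516.6, -91.6, 4.3]
ee_rot: [-0.0, 0.998, -0.057, -0.0]
force: [-0.8, -0.1, 0.4]
grip_width: -0.001
```

View pics/s5.png

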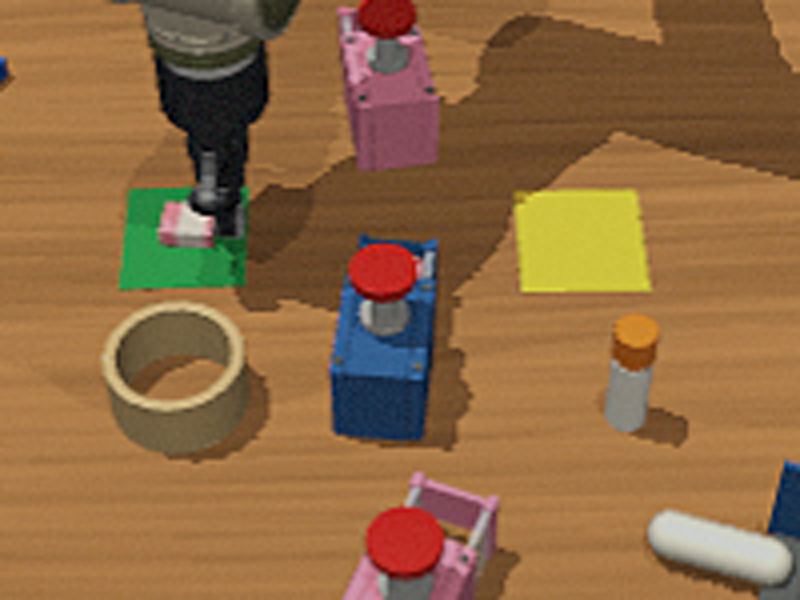

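The eraser is on the card at (187,225). I'll back off in +y, raise the arm, move clear and check from above.

```bash
python3 -m pendant '[[[1,0.001,0.006,0,0],[1,0.002,0.015,0,0],[1,0.002,0.02,0.03,0],[1,0.002,0.02,0.07,0],[1,0.002,0.02,0.12,0],[1,0.002,0.02,0.17,0],[1,-0.03,0.02,0.22,0],[1,-0.07,0.02,0.23,0],[1,-0.11,0,0.23,0],[1,-0.14,-0.04,0.23,0],[1,-0.16,-0.08,0.23,0],[1,-0.17,-0.12,0.23,0],[1,-0.18,-0.16,0.23,0],[1,-0.18,-0.2,0.23,0],[1,-0.18,-0.2,0.23,0],[1,-0.18,-0.2,0.23,0]]]'
python3 - <<'E'
from h import *
im,d=vision.capture("scene"); save("s6.png",im)
im,d=vision.capture("top"); np.savez("pics/top6.npz",im=im,d=d); save("t6.png",im[145:305,195:355],4.5)
E
```

```text
time_s: 10.65
eef_pos: [336.6, -291.3, 234.0]
ee_rot: [-0.0, 0.998, -0.057, -0.0]
force: [-0.5, 1.0, -0.3]
grip_width: -0.001
```

View pics/s6.png

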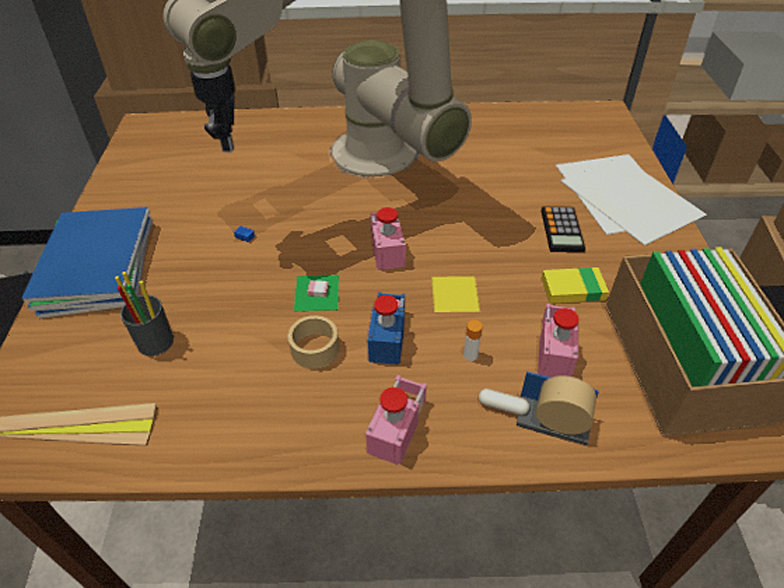

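View pics/t6.png

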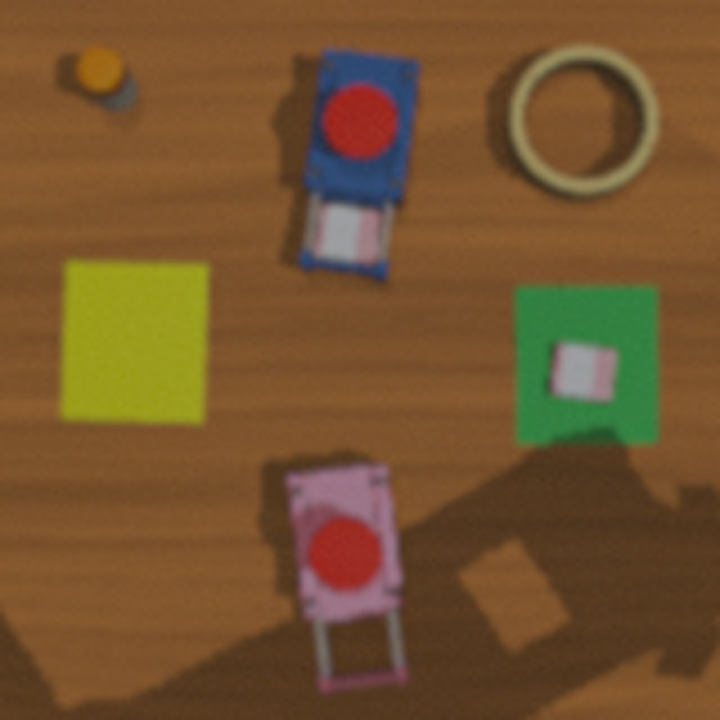

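In t6 the eraser at (584,372) lies flat and well inside the green card, which spans (516–659, 287–444). The bystanders and the blue dispenser are unchanged, so I'll hand it in.

```bash
python3 -c "
from rig import order; print(order.finish_job())"
```

```text
the job is handed in; nothing more can be done
None
```

The job is done and handed in. I pressed the blue dispenser's plunger once, to its hard stop (fingertips at z = 82.9 mm, about 25 N on the wrist), and let it spring back. One eraser came out, and I pushed it along the table with the closed fingers onto the green card.

In the last pictures the eraser lies flat, with at least about 20 mm of card around it on every side. The plunger is up, the stack has dropped by one, and everything else looks unmoved. The robot was clear of everything when I handed in, at about 11 s. No check failed or disagreed. During the press the wrist also showed a sideways force of up to 13 N, which I didn't look into; it was back near zero after release.

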